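# Seat the magnifier post in its spring-plunger holder

### The job

Take the blue-gripped ball-head post out of the wooden rack and slide it foot first into the black bench holder, past the side spring plunger, until its foot rests fully home on the stop hidden in the bore. Feel for the stop and be gentle: never push down on the post with more than about 25 N. Leave the post standing upright in the holder, let go of it, and leave the red-gripped post and the other things on the bench where they are.

Things in the scene. Friction and masses are not known exactly. Their poses are not given: they have to be found in the camera images.
- post_grip (a point): Middle of the blue grip sleeve of the loose round post (0.15 to 0.28 kg) to be moved, on its axis, 102 mm above the foot; z runs up the post. The sleeve (black rings) is 22 mm wide and 40 mm tall, from 80 to 120 mm above the foot. Under it is a blue flange 34 mm wide, 5 mm thick, on which slipping fingertips come to bear; above it a thin stem and a 14 mm brass ball, top at 136 mm.
- post_foot (a point): Centre of the flat foot of the blue post, 102 mm below post_grip. The steel rod is 16 mm in diameter and 75 mm long from the foot to the flange; its lowest 8 mm taper to the foot, 8 mm in diameter.
- rack: Fixed plywood block 64 x 150 x 45 mm; origin at the centre of its underside. Two parking holes, 18 mm wide and 30 mm deep (floor 15 mm above the bench), lie on its y axis at y = -35 and +35 mm: the blue post stands loosely in one, the red post in the other. Grip with the fingers closing along the rack's x axis; the neighbour is 70 mm away along y.
- holder: Fixed black tower 46 x 46 mm, 70 mm tall, on an aluminium foot plate 90 x 66 x 8 mm; origin at the centre of the underside, z up. A round bore 17.5 mm wide runs down its axis. On its -x side, 14 mm below the mouth, is the spring plunger; its brass barrel and red knob reach out to 54 mm from the axis.
- holder_mouth (a point): Centre of the bore's mouth on the holder's top face (bright aluminium square around it), 70 mm above the bench. The stop inside the bore that carries the foot has its top somewhere between 34 and 58 mm below this point: it cannot be seen or measured, and does not move. The plunger is passed once the foot is 26 mm below the mouth; from there to the stop there is only steady friction.
- plunger (a joint): Travel of the plunger, m: 0 fully out (round nose of 5 mm radius standing 4 mm into the bore), about 0.0015 to 0.004 when it bears on the rod. Its spring pushes 4.5 N at 0 and 1.5 N more per mm. Riding over the tapered foot and sliding on takes roughly 5 to 20 N of downward push; meeting the stop is a further steep rise.
- redpost_grip (a point): Middle of the grip sleeve of a second post, the same but with a red grip; it stays in the rack.

How it is judged:
On the way, in this order (a step that is already met when the one before it is completed fails the run):
1. the blue post is lifted clear of the rack (height (world z) of post_foot above 0.05 m), for 0.1 s.
2. its foot is in the holder's bore, past the plunger (horizontal distance between post_foot and holder_mouth below 0.003 m and z of post_foot in the frame of holder_mouth below -0.02 m), for 0.1 s.
At the end, for the whole second after the job is handed in: The blue post stands at rest and upright (within 0.08 rad) in the holder's bore, gripped by the plunger, its foot within 3 mm of the bore's axis and no more than 2.5 mm above the hidden stop; released (horizontal distance between post_foot and holder_mouth below 0.003 m and distance between post_foot and stop_c0 below 0.0045 m and angle between post_foot's own z axis and vertical below 0.08 rad and value of joint plunger above 0.001 m and linear speed of post below 0.01 m/s); the robot touches nothing.
It fails at once if the foot of the post is pressed on the stop with more than 30 N (contact force between post and stop_c0 above 30 N).
It fails at once if the post is jammed or forced against the holder (all contacts on rim, bore, plunger and stop, added up, over 75 N) (contact force between post and holder above 75 N).
It fails at once if the red post or another thing on the bench is moved by more than 20 mm (distance of any of redpost_grip, multimeter, reel, circuit, driver, pliers, pot from where it was at the start of the episode above 0.02 m).
It also fails if it takes over 45 s, if anything falls off the work surface, if the arm or the gripper's body presses on something with over 40 N, if the wrist force passes 120 N, or if a joint passes its speed limit or range.

### The arm

A 7-joint arm with a two-finger parallel gripper is mounted at the origin on the work surface. World frame = base frame: x ahead of the robot, y to its left, z up, the work surface at z = 0. Lengths are in m, angles in rad, forces in N, time in s.
With the tool pointing down it reaches from about 0.4 to 0.9 m from the base axis. Payload 5.5 kg.
Tool frame: the origin (TCP) lies at the very end of the fingers, on their centre line; the grasp point (between the pads) lies 19 mm behind it; z points along the fingers, y is the line along which they close (so a half turn about z gives the same grasp; the last joint's range is limited). The gripper opens to 92 mm and grips with 3 to 60 N. Pads are 19 mm wide; open, the fingers measure 130 mm over their backs; the gripper's body (75 mm by 190 mm) begins 47 mm behind the grasp point.
Start: joints at [1.375, 0.501, -0.427, 1.55, 0.221, 1.138, -0.21], TCP at [0.288, -0.583, 0.227] pointing down, gripper open.
Joint ranges: [-2.88, 2.88], [-0.31, 2.03], [-1.54, 1.56], [0.2, 2.42], [-1.41, 4.55], [0.19, 2.02], [-2.57, 2.57]. Speed limits (rad/s): [2.57, 2.57, 3.14, 3.14, 3.14, 3.14, 3.14].

### API

Orientations are given as a rotation vector (axis times angle).
In Python, from bench import manip, imaging, ticket gives the robot as it stands. The module is installed in compiled form; this text tells all that it offers.
- The arm moves only by the tool carry_out, never from a script. Its argument "moves" is one flat list of numbers, 5 for each row, row after row: the shift along the tool's x, y, z scaled (see below), then the turn about the tool's z scaled (see below), then the opening, from -1 (shut) to 1 (fully open). In form: [dx, dy, dz, yaw, hand, dx, dy, dz, yaw, hand, ...]. A call has 1 to 20 rows; each row is the pose to reach, as a shift and turn from the pose commanded when the call began, along the tool's axes at that moment; what a row does not reach only later rows make up. The controller multiplies each number of a shift by 0.08 m and each number of a turn by 45 degrees. A row lasts 1/8 s, in which the tool goes at most 62.5 mm and 10.7 degrees, less where a joint would pass 70% of its speed; a pose out of reach is approached as far as the arm can. A call with a number of a shift or a turn outside -1 to 1 is refused whole. A call with a gripper value outside its range is refused whole. The fingers move at their own pace and stop on an object; the grip force is fixed at half the most. Time passes only in rows, so rows that repeat a pose let the fingers close. It gives the time, the measured TCP pose, the force, the opening and the grip force at its end, in the units of the state.
- manip.read_state(): the state, without advancing time (a new reading comes with each control period).
- imaging.get_image(name): name is "scene" or "top" or "wrist"; returns a dict with "img" (480x640x3 uint8, blue, green, red), "mtx" (3x3 intrinsics, pixels), "rvec" (rotation vector, rad) and "tvec" (3), from world to camera coordinates, as OpenCV has them. Camera axes: x right, y down, z forward; pixel columns grow to the right and rows downward; lengths in m; the calibration is good to about 2 mm. A picture is of the moment at which its call begins. There is no depth.
- ticket.finish_job(): hands the job in; it is judged then, once.
The state is a dict: "time": time; "qpos": joint angles; "qvel": joint speeds; "joint_torque": joint torques, N m; "ee_pos": TCP position; "eef_rot": TCP orientation; "contact_force": force on the tool from outside, world axes, zero at the start; "ft_torque": the same for the moment, N m; "width": opening from 0.0 (shut) to 1.0 (fully open); "finger_force": force on a finger pad.
Only numpy, scipy, OpenCV 4.12 (cv2) and the standard library are available. Lean on these libraries where they do the work, as an engineer would, in place of code of your own. Each camera call takes 0.05 s, during which the arm holds its last target. There are 200 camera calls.

## Working session

There is one attempt and no reset: what is moved stays moved. The work goes in short steps, Python scripts to look and compute and a tool call to move; the robot and the scene stay as the last step left them, time stands still between calls to the robot, and variables do not carry over. Pictures are saved under pics/ and viewed, at most 10 in all, crops included, and the job is handed in when it is done.

Besides the shell and the picture viewer there is one more tool, called after "Request:" as name(argument=value, ...) on one line, values as JSON. carry_out: Moves the arm, as the interface text tells. Shifts and turns lie within -1 to 1; 1 stands for 0.08 m of shift or 45 degrees of turn. Its arguments: {"type":"object","properties":{"moves":{"type":"array"}},"required":["moves"]}

```bash
mkdir -p pics
python3 - <<'E'
from bench import manip, imaging
import cv2,pickle
print(manip.read_state())
d={}
for n in("scene","top"):
    d[n]=imaging.get_image(n); cv2.imwrite(f"pics/{n}0.png",d[n]["img"])
    print(n,d[n]["mtx"],d[n]["rvec"],d[n]["tvec"])
pickle.dump(d,open("d0.pkl","wb"))
E
```

```text
{'time': 0.0, 'qpos': array([ 1.37516114,  0.50186104, -0.42679103,  1.55144638,  0.22075849,
        1.13830177, -0.21027635]), 'qvel': array([ 0.00072464, -0.00048215,  0.00070785, -0.00152125,  0.00098483,
       -0.00147773, -0.00109121]), 'joint_torque': array([-3.50020964e-04, -5.66583180e+01, -5.81639081e+00, -2.79104841e+01,
       -6.86599757e-02,  3.07192525e-02,  1.58791991e-04]), 'ee_pos': array([ 0.28754762, -0.58215041,  0.22567157]), 'eef_rot': array([-3.05737039e+00, -7.14082050e-01,  5.39309256e-04]), 'contact_force': array([-0.51688845,  0.29475357, -0.73305004]), 'ft_torque': array([-0.06974771, -0.01363855, -0.00799367]), 'finger_force': 0.0, 'width': 1.0006387673636554}
scene [[466.84890466   0.         330.95851378]
 [  0.         466.84890466 239.37706885]
 [  0.           0.           1.        ]] [ 2.16547336  0.79437927 -0.38033807] [-0.3932496  -0.15252112  1.09332413]
top [[622.88229911   0.         323.79617407]
 [  0.         622.88229911 238.74105743]
 [  0.           0.           1.        ]] [ 2.0950007  -2.14124008  0.18622366] [0.03067754 0.53484861 1.09481589]
```

View pics/scene0.png

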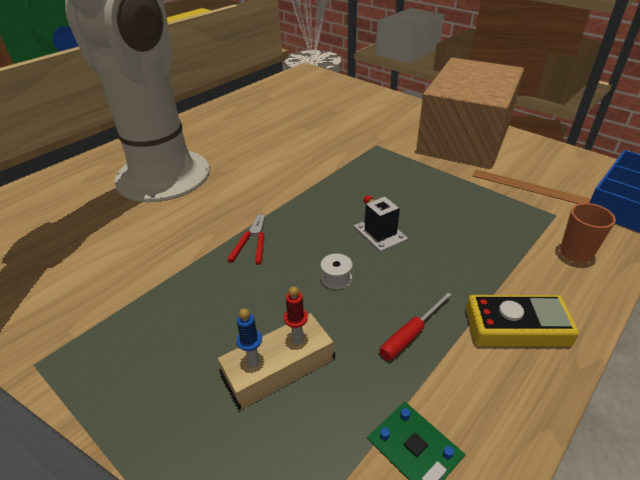

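View pics/top0.png

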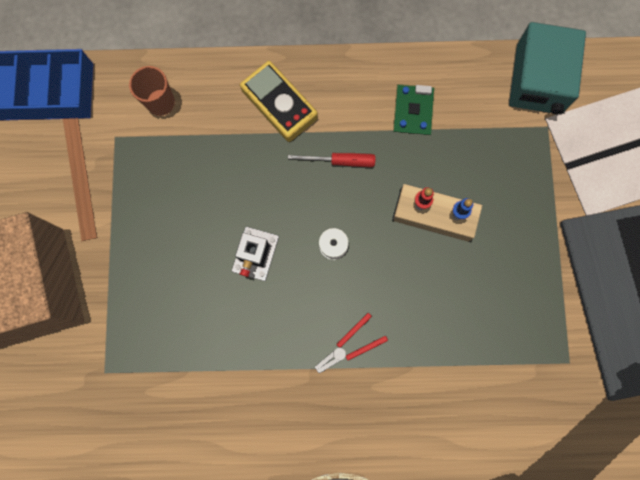

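The scene view shows the blue post at about (247,335), the red post at (294,305) and the holder at (381,215). In the top view the blue post's ball is at about (467,203), the red ball at (428,192) and the bore at (252,248). I'll enlarge these for exact pixels.

Run:
```python
import cv2,pickle,numpy as np
d=pickle.load(open("d0.pkl","rb"))
def c(n,x,y,w=50,h=37.5,s=8):
    i=d[n]["img"][int(y):int(y+h),x:x+w]; return cv2.resize(i,(400,300),interpolation=cv2.INTER_CUBIC)
m=np.vstack([np.hstack([c("scene",225,303),c("scene",355,192)]),np.hstack([c("top",440,195),c("top",228,225)])])
cv2.imwrite("pics/m1.png",m)
```

```text
(no output)
```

View pics/m1.png

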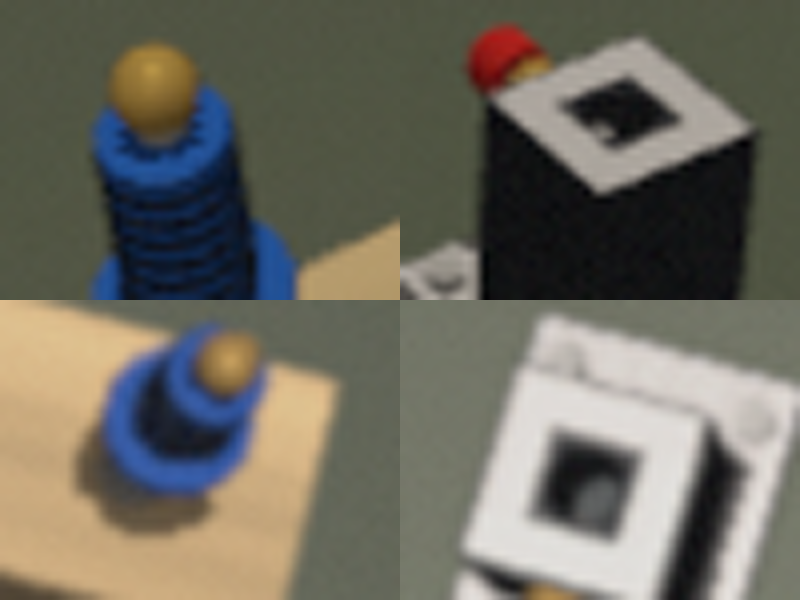

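The crops show the ball centre at scene (243.6,313.6) / top (468.3,202.2), and the bore mouth at scene (382.1,205.4) / top (250.7,247.4).

```bash
cat > h.py <<'E'
import cv2,numpy as np
def ray(v,p):
    R=cv2.Rodrigues(np.array(v["rvec"]))[0]; t=np.array(v["tvec"]).ravel()
    q=cv2.undistortPoints(np.array([[p]],float),v["mtx"],None).ravel()
    return -R.T@t, R.T@np.r_[q,1]
def atz(v,p,z):
    c,r=ray(v,p); return c+r*(z-c[2])/r[2]
def tri(l):
    A=0;b=0
    for v,p in l:
        c,r=ray(v,p); r=r/np.linalg.norm(r); M=np.eye(3)-np.outer(r,r); A=A+M; b=b+M@c
    return np.linalg.solve(A,b)
def proj(v,X): return cv2.projectPoints(np.array(X,float).reshape(-1,3),np.array(v["rvec"]),np.array(v["tvec"]),v["mtx"],None)[0].reshape(-1,2)
E
python3 - <<'E'
from h import *; import pickle
from bench import manip
d=pickle.load(open("d0.pkl","rb")); s,t=d["scene"],d["top"]
for n,a,b,z in(("ball",(243.6,313.6),(468.3,202.2),.144),("mouth",(382.1,205.4),(250.7,247.4),.070),("red",(293.5,292.5),(428,192),.144)):
    print(n,tri([(s,a),(t,b)]).round(4),atz(s,a,z).round(4),atz(t,b,z).round(4))
# rack top edge dir / holder top edge dir (top view)
e=lambda p,z:atz(t,p,z)
a=e((440+340/8,195+80/8.1),.045)-e((440+285/8,195+300/8.1),.045); print("rack x dir deg",np.degrees(np.arctan2(a[1],a[0])))
a=e((404,186),.045)-e((482,205),.045); print("rack y dir",np.degrees(np.arctan2(a[1],a[0])))
a=e((228+308/8,225+118/8.1),.07)-e((228+125/8,225+67/8.1),.07); print("holder y edge",np.degrees(np.arctan2(a[1],a[0])))
R=cv2.Rodrigues(manip.read_state()["eef_rot"])[0];print(R.round(4))
w=__import__("bench").imaging.get_image("wrist");print(w["mtx"],w["rvec"],w["tvec"])
E
```

```text
ball [ 0.5747 -0.2298  0.1431] [ 0.5747 -0.2311  0.144 ] [ 0.5751 -0.2286  0.144 ]
mouth [0.5181 0.1503 0.0686] [0.5184 0.1474 0.07  ] [0.5188 0.151  0.07  ]
red [ 0.5952 -0.1625  0.1401] [ 0.5974 -0.1655  0.144 ] [ 0.5947 -0.1613  0.144 ]
rack x dir deg -17.49550395536028
rack y dir 74.37455234907951
holder y edge -106.86653344932755
[[ 8.966e-01  4.429e-01 -7.000e-04]
 [ 4.429e-01 -8.966e-01  1.700e-03]
 [ 1.000e-04 -1.800e-03 -1.000e+00]]
[[421.59729369   0.         307.4745491 ]
 [  0.         421.59729369 244.76033279]
 [  0.           0.           1.        ]] [-2.4373868   1.51395578  0.24071202] [-0.64929052 -0.03789596  0.39220236]
```

Request:
carry_out(moves=[1,-0.4,0,-0.4,1,1,-0.4,0,-1,1,1,-0.4,0,-1,1,1,-0.4,0,-1,1,1,-0.4,0,-1,1])

```text
time: 0.78
ee_pos: [0.3452, -0.5185, 0.2263]
eef_rot: [-2.552, -1.83, -0.001]
contact_force: [-0.2, -0.5, 0.2]
width: 1.001
finger_force: 0.0
```

Request:
carry_out(moves=[1,0.39,0,-0.05,1,1,0.39,0,-0.05,1])

```text
time: 1.02
ee_pos: [0.4034, -0.4494, 0.2269]
eef_rot: [-2.515, -1.882, -0.004]
contact_force: [1.3, -0.1, 0.7]
width: 0.999
finger_force: 0.0
```

Request:
carry_out(moves=[1,0.39,0,0,1,1,0.39,0,0,1])

```text
time: 1.27
ee_pos: [0.4561, -0.3808, 0.227]
eef_rot: [-2.515, -1.883, -0.004]
contact_force: [-0.5, -0.2, -0.6]
width: 0.999
finger_force: 0.0
```

Request:
carry_out(moves=[1,0.39,0,0,1,1,0.39,0,0,1,1,0.39,0,0,1])

```text
time: 1.65
ee_pos: [0.5074, -0.3145, 0.2269]
eef_rot: [-2.514, -1.883, -0.002]
contact_force: [-0.2, 0.6, -0.6]
width: 1.003
finger_force: 0.0
```

```bash
cat > go.py <<'E'
import sys; from h import *; from bench import manip
def rem(T):
    s=manip.read_state(); R=cv2.Rodrigues(s["eef_rot"])[0]
    print("t",s["time"],"tcp",s["ee_pos"].round(4),"yaw y-axis",np.degrees(np.arctan2(R[1,1],R[0,1])).round(2),"z",R[:,2].round(4),"F",s["contact_force"].round(2),"w",s["width"].round(3),s["finger_force"])
    print("shift units",(R.T@(np.array(T)-s["ee_pos"])/.08).round(3))
    return s
if __name__=="__main__": rem([float(x) for x in sys.argv[1:4]])
E
python3 go.py .5747 -.2298 .0985
python3 - <<'E'
from h import *; from bench import imaging
import pickle
w=imaging.get_image("wrist"); cv2.imwrite("pics/w1.png",w["img"]); pickle.dump(w,open("w1.pkl","wb"))
print(proj(w,[[.5747,-.2298,.144],[.5747,-.2298,.095]]))
E
```

```text
[[382.85949923  76.0811679 ]
 [369.86196044  81.96147358]]Traceback (most recent call last):
  File "go.py", line 7, in <module>
    if __name__=="__main__": rem([float(x) for x in sys.argv[1:4]])
                             ~~~^^^^^^^^^^^^^^^^^^^^^^^^^^^^^^^^^^^
  File "go.py", line 4, in rem
    print("t",s["time"],"tcp",s["ee_pos"].round(4),"yaw y-axis",np.degrees(np.arctan2(R[1,1],R[0,1])).round(2),"z",R[:,2].round(4),"F",s["contact_force"].round(2),"w",s["width"].round(3),s["finger_force"])
                                                                                                                                                                       ^^^^^^^^^^^^^^^^
AttributeError: 'float' object has no attribute 'round'
```

View pics/w1.png

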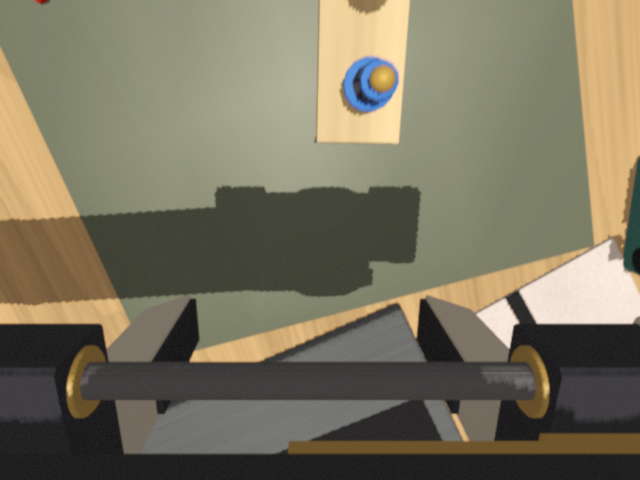

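The wrist view shows the ball at about (382,78), against a predicted (383,76). The estimate is good and the yaw lines up with the rack.

```bash
sed -i 's/s\["width"\].round(3)/s["width"]/' go.py; python3 go.py .5745 -.2303 .0985
```

```text
t 1.7 tcp [ 0.506  -0.3168  0.2266] yaw y-axis -16.47 z [-4.e-04 -2.e-04 -1.e+00] F [ 0.63 -1.26  0.4 ] w 1.000768393170503 0.0
shift units [1.28  0.515 1.601]
```

Position above the post, then take one close look.

Request:
carry_out(moves=[0.7,0.5,0,0,1,0.7,0.5,0,0,1])

```text
time: 1.95
ee_pos: [0.5624, -0.2721, 0.2269]
eef_rot: [-2.514, -1.883, -0.005]
contact_force: [1.0, -1.0, -0.5]
width: 0.998
finger_force: 0.0
```

Request:
carry_out(moves=[0.58,0.015,0,0,1,0.58,0.015,0,0,1,0.58,0.015,0,0,1])

```text
time: 2.33
ee_pos: [0.5734, -0.2327, 0.2265]
eef_rot: [2.519, 1.877, -0.002]
contact_force: [0.6, 0.1, -0.0]
width: 1.001
finger_force: 0.0
```

```bash
python3 go.py .5745 -.2303 .0985
python3 - <<'E'
from h import *; from bench import imaging
w=imaging.get_image("wrist"); cv2.imwrite("pics/w2.png",w["img"])
print(proj(w,[[.5745,-.2303,.144],[.5745,-.2303,.095]]))
E
```

```text
t 2.325 tcp [ 0.5734 -0.2327  0.2265] yaw y-axis -16.61 z [-0.001  -0.0012 -1.    ] F [ 0.62  0.15 -0.  ] w 1.0010549638264685 0.0
shift units [0.035 0.006 1.599]
[[306.89118184 250.37772782]
 [307.06989877 228.36556381]]
```

View pics/w2.png

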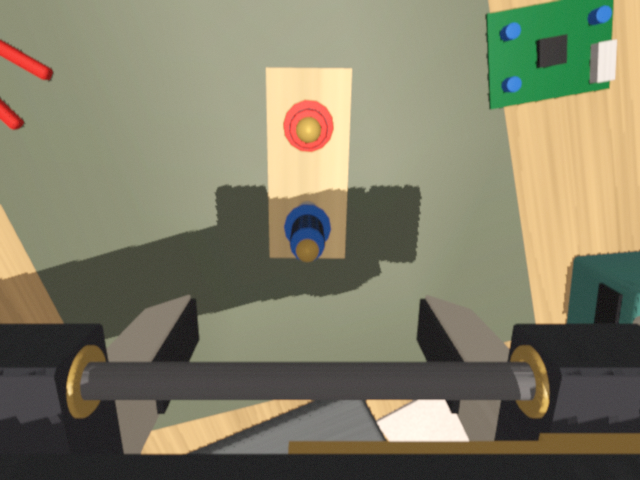

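The ball is at (307,250), exactly as predicted. Descend and grip.

Request:
carry_out(moves=[0,0,0.5,0,1,0,0,0.95,0,1,0,0,0.95,0,1])

```text
time: 2.75
ee_pos: [0.5711, -0.2323, 0.1477]
eef_rot: [-2.516, -1.874, 0.006]
contact_force: [-0.5, -1.2, 0.6]
width: 1.0
finger_force: 0.0
```

Request:
carry_out(moves=[0,0,0.4,0,1,0,0,0.64,0,1,0,0,0.64,0,1,0,0,0.64,0,-1,0,0,0.64,0,-1,0,0,0.64,0,-1,0,0,0.64,0,-1,0,0,0.64,0,-1,0,0,0.64,0,-1])

```text
time: 3.88
ee_pos: [0.5743, -0.2306, 0.0995]
eef_rot: [-2.517, -1.881, 0.0]
contact_force: [-0.5, 0.2, 0.7]
width: 0.397
finger_force: 0.0
```

```bash
python3 go.py .5745 -.2303 .0985
```

```text
t 3.875 tcp [ 0.5743 -0.2306  0.0995] yaw y-axis -16.46 z [-0. -0. -1.] F [-0.5   0.18  0.69] w 0.3967366531557365 0.0
shift units [0.004 0.001 0.013]
```

Request:
carry_out(moves=[0,0,0,0,-1,0,0,0,0,-1,0,0,0,0,-1,0,0,0,0,-1,0,0,0,0,-1,0,0,0,0,-1])

```text
time: 4.62
ee_pos: [0.5743, -0.2306, 0.0995]
eef_rot: [-2.516, -1.881, 0.0]
contact_force: [-0.1, 0.1, -0.7]
width: 0.231
finger_force: 30.0
```

Request:
carry_out(moves=[0,0,-0.2,0,-1,0,0,-0.5,0,-1,0,0,-0.8,0,-1,0,0,-1,0,-1,0,0,-1,0,-1])

```text
time: 5.25
ee_pos: [0.5754, -0.2309, 0.1813]
eef_rot: [2.515, 1.879, 0.002]
contact_force: [0.1, -0.3, -2.7]
width: 0.235
finger_force: 30.0
```

```bash
python3 go.py .5181 .1503 .180
```

```text
t 5.25 tcp [ 0.5754 -0.2309  0.1813] yaw y-axis -16.47 z [ 0.0027 -0.0013 -1.    ] F [ 0.12 -0.35 -2.7 ] w 0.23538057732219392 29.994036555290222
shift units [ 4.366 -2.037  0.008]
```

Request:
carry_out(moves=[0,-0.5,0,0,-1,0.1,-1,0,0,-1,0.3,-1,0,0,-1])

```text
time: 5.62
ee_pos: [0.5003, -0.1848, 0.178]
eef_rot: [-2.516, -1.877, 0.007]
contact_force: [0.6, -0.2, -1.8]
width: 0.232
finger_force: 30.0
```

Request:
carry_out(moves=[0.5,-0.17,0,0,-1,1,-0.35,0,0,-1])

```text
time: 5.88
ee_pos: [0.5009, -0.0991, 0.1793]
eef_rot: [-2.517, -1.879, -0.002]
contact_force: [0.4, 0.3, -1.5]
width: 0.233
finger_force: 30.0
```

Request:
carry_out(moves=[0.5,-0.17,0,0,-1,1,-0.35,0,0,-1])

```text
time: 6.12
ee_pos: [0.4966, -0.0138, 0.1793]
eef_rot: [-2.516, -1.881, -0.001]
contact_force: [0.7, 0.3, -1.7]
width: 0.232
finger_force: 30.0
```

Request:
carry_out(moves=[0.5,-0.17,0,0,-1,1,-0.35,0,0,-1])

```text
time: 6.38
ee_pos: [0.4923, 0.071, 0.1793]
eef_rot: [-2.516, -1.881, -0.001]
contact_force: [0.2, 0.0, -2.5]
width: 0.234
finger_force: 30.0
```

Request:
carry_out(moves=[0.4,0,0,0,-1,0.7,0,0,0,-1,0.7,0,0,0,-1,0.7,0,0,0,-1])

```text
time: 6.88
ee_pos: [0.5076, 0.1223, 0.179]
eef_rot: [-2.516, -1.88, 0.002]
contact_force: [0.1, -0.3, -2.8]
width: 0.23
finger_force: 30.0
```

```bash
python3 go.py .5181 .1503 .180
python3 - <<'E'
from h import *; from bench import imaging,manip
import pickle
d={n:imaging.get_image(n) for n in("scene","top","wrist")}; pickle.dump(d,open("d1.pkl","wb"))
s=manip.read_state();p=s["ee_pos"]
R=cv2.Rodrigues(s["eef_rot"])[0]
o=[]
for n in d:
    f=p+R@[0,0,.0845]; q=proj(d[n],[f,p,[.5181,.1503,.07]]); print(n,q.round(1))
    if n=="wrist": o.append(cv2.resize(d[n]["img"],(400,300))); continue
    x,y=(q[0]+q[2])/2; x=int(x)-40;y=int(y)-35
    o.append(cv2.resize(d[n]["img"][y:y+60,x:x+80],(400,300),interpolation=cv2.INTER_CUBIC)); print(x,y)
cv2.imwrite("pics/m2.png",np.vstack([np.hstack(o[:2]),np.hstack([o[2],o[2]*0])]))
E
```

```text
t 6.875 tcp [0.5076 0.1223 0.179 ] yaw y-axis -16.46 z [-1.e-03 -4.e-04 -1.e+00] F [ 0.12 -0.33 -2.85] w 0.22980803217904697 29.994198381900787
shift units [ 0.373  0.026 -0.013]
scene [[369.7 198.7]
 [371.9 158. ]
 [382.9 204.6]]
336 166
top [[265.6 250.8]
 [260.2 242.2]
 [251.1 247.8]]
218 214
wrist [[306.4 253.7]
 [305.7 319.8]
 [309.2 195.8]]
```

View pics/m2.png

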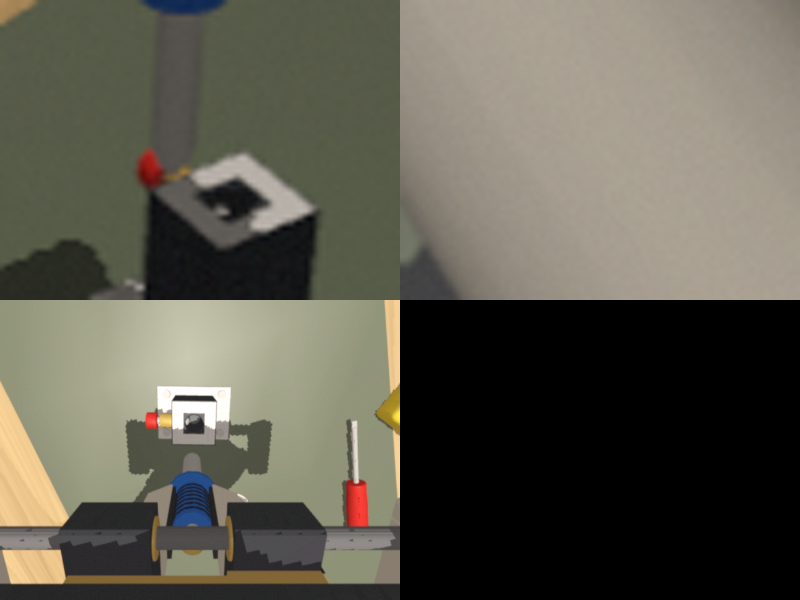

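The wrist view shows both the foot (about (308,250)) and the bore (about (311,197)), so I'll zoom there for a relative measurement.

Run:
```python
import pickle,cv2
w=pickle.load(open("d1.pkl","rb"))["wrist"]["img"][150:290,220:400]
cv2.imwrite("pics/m3.png",cv2.resize(w,(720,560),interpolation=cv2.INTER_CUBIC))
```

```text
(no output)
```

View pics/m3.png

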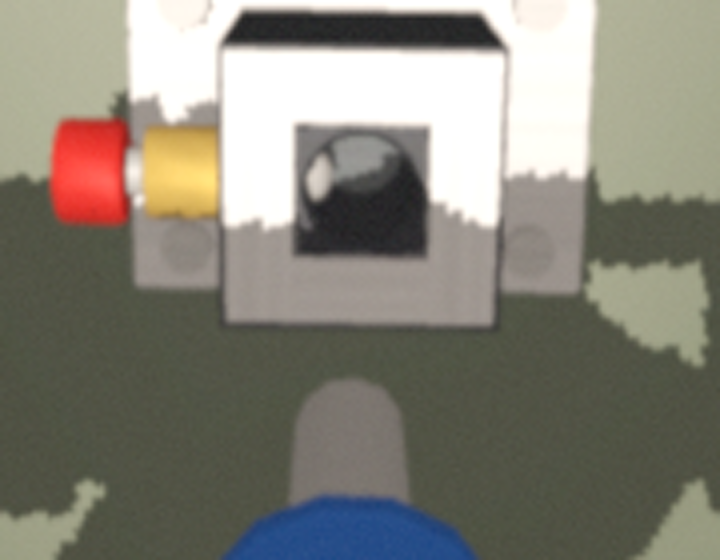

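Bore centre at (309.9,197.0) and foot tip at about (307,244). Relative to prediction, the needed shift along tool x is about 1.5–2 mm less.

Request:
carry_out(moves=[0.2,0.015,0,0,-1,0.35,0.026,0,0,-1,0.35,0.026,0.15,0,-1,0.35,0.026,0.25,0,-1,0.35,0.026,0.25,0,-1,0.35,0.026,0.25,0,-1])

```text
time: 7.78
ee_pos: [0.5177, 0.1488, 0.1594]
eef_rot: [-2.517, -1.88, 0.0]
contact_force: [1.2, 0.6, -1.9]
width: 0.231
finger_force: 30.0
```

```bash
python3 go.py .5181 .1503 .180
python3 - <<'E'
from h import *; from bench import imaging,manip
import pickle
d={n:imaging.get_image(n) for n in("scene","wrist")}; pickle.dump(d,open("d2.pkl","wb"))
s=manip.read_state();p=s["ee_pos"]
R=cv2.Rodrigues(s["eef_rot"])[0]
o=[]
for n,h in(("scene",60),("wrist",120)):
    f=p+R@[0,0,.0845]; q=proj(d[n],[f,p,[.5181,.1503,.07]]); print(n,q.round(1))
    x,y=q[2]; x=int(x)-h//3*2//2*1;y=int(y)-h//2; x=int(q[2][0])-h//3
    o.append(cv2.resize(d[n]["img"][y:y+h,x:x+h*2//3],(400,600),interpolation=cv2.INTER_CUBIC)); print(x,y,600/h)
cv2.imwrite("pics/m4.png",np.hstack(o))
E
```

```text
t 7.775 tcp [0.5177 0.1488 0.1594] yaw y-axis -16.48 z [-3.e-04 -1.e-04 -1.e+00] F [ 1.15  0.64 -1.9 ] w 0.23144134609482883 29.994223415851593
shift units [ 0.02  -0.    -0.257]
scene [[382.5 202.7]
 [385.5 163.4]
 [382.9 204.6]]
362 174 10.0
wrist [[306.4 253.5]
 [305.7 319.7]
 [306.  248.6]]
265 188 5.0
```

View pics/m4.png

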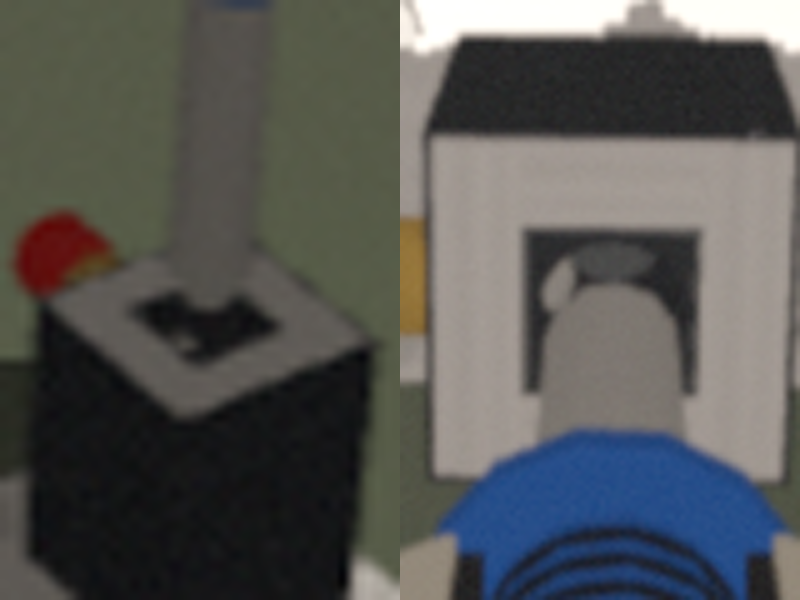

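The foot sits over the bore within about 0.5 mm in both views: rod axis at x≈613 against hole centre 611 in the wrist crop, and 212 against 207 in the scene crop. Lower gently.

Request:
carry_out(moves=[0,0,0.04,0,-1,0,0,0.08,0,-1,0,0,0.11,0,-1,0,0,0.11,0,-1])

```text
time: 8.38
ee_pos: [0.5175, 0.149, 0.1505]
eef_rot: [-2.516, -1.881, 0.001]
contact_force: [-0.5, 0.4, -2.1]
width: 0.233
finger_force: 30.0
```

```bash
python3 go.py .5177 .1488 .150
```

```text
t 8.375 tcp [0.5175 0.149  0.1505] yaw y-axis -16.46 z [-5.e-04 -1.e-04 -1.e+00] F [-0.49  0.44 -2.12] w 0.23261468556835715 29.994257390499115
shift units [-0.001  0.003  0.006]
```

Request:
carry_out(moves=[0,0,0.025,0,-1,0,0,0.05,0,-1,0,0,0.05,0,-1])

```text
time: 8.75
ee_pos: [0.5175, 0.149, 0.1465]
eef_rot: [-2.516, -1.88, 0.0]
contact_force: [-0.1, 0.6, -2.2]
width: 0.233
finger_force: 30.0
```

Request:
carry_out(moves=[0,0,0.02,0,-1,0,0,0.04,0,-1,0,0,0.04,0,-1])

```text
time: 9.12
ee_pos: [0.5176, 0.149, 0.1434]
eef_rot: [-2.516, -1.881, 0.0]
contact_force: [-0.1, -0.5, -1.8]
width: 0.232
finger_force: 30.0
```

Request:
carry_out(moves=[0,0,0.02,0,-1,0,0,0.04,0,-1,0,0,0.04,0,-1])

```text
time: 9.5
ee_pos: [0.5177, 0.149, 0.1402]
eef_rot: [-2.517, -1.881, 0.0]
contact_force: [-0.7, -0.3, -2.0]
width: 0.232
finger_force: 30.0
```

Request:
carry_out(moves=[0,0,0.02,0,-1,0,0,0.03,0,-1,0,0,0.03,0,-1])

```text
time: 9.88
ee_pos: [0.5181, 0.149, 0.138]
eef_rot: [2.516, 1.88, 0.001]
contact_force: [0.8, -1.4, -1.0]
width: 0.238
finger_force: 30.0
```

Request:
carry_out(moves=[0,0,0.02,0,-1,0,0,0.03,0,-1,0,0,0.03,0,-1])

```text
time: 10.25
ee_pos: [0.5182, 0.149, 0.1358]
eef_rot: [2.516, 1.88, 0.001]
contact_force: [1.5, -0.9, 1.8]
width: 0.234
finger_force: 30.0
```

Request:
carry_out(moves=[0,0,0.02,0,-1,0,0,0.03,0,-1,0,0,0.03,0,-1])

```text
time: 10.62
ee_pos: [0.5182, 0.149, 0.1335]
eef_rot: [2.516, 1.88, 0.001]
contact_force: [1.7, -0.6, 2.7]
width: 0.231
finger_force: 30.0
```

Request:
carry_out(moves=[0,0,0.02,0,-1,0,0,0.03,0,-1,0,0,0.03,0,-1])

```text
time: 11.0
ee_pos: [0.518, 0.1488, 0.1305]
eef_rot: [2.517, 1.88, 0.001]
contact_force: [2.5, -1.1, -0.5]
width: 0.232
finger_force: 30.0
```

Request:
carry_out(moves=[0,0,0.02,0,-1,0,0,0.03,0,-1,0,0,0.03,0,-1])

```text
time: 11.38
ee_pos: [0.5179, 0.1489, 0.1282]
eef_rot: [2.516, 1.88, 0.0]
contact_force: [4.2, -2.5, -0.8]
width: 0.236
finger_force: 30.0
```

Request:
carry_out(moves=[0,0,0.02,0,-1,0,0,0.03,0,-1,0,0,0.03,0,-1])

```text
time: 11.75
ee_pos: [0.5179, 0.1489, 0.1258]
eef_rot: [2.517, 1.88, 0.0]
contact_force: [5.7, -1.8, -0.5]
width: 0.231
finger_force: 30.0
```

Request:
carry_out(moves=[0,0,0.02,0,-1,0,0,0.03,0,-1,0,0,0.03,0,-1])

```text
time: 12.12
ee_pos: [0.5179, 0.1489, 0.1235]
eef_rot: [2.517, 1.88, 0.0]
contact_force: [5.3, -1.5, 0.8]
width: 0.236
finger_force: 30.0
```

Request:
carry_out(moves=[0,0,0.02,0,-1,0,0,0.03,0,-1,0,0,0.03,0,-1])

```text
time: 12.5
ee_pos: [0.5178, 0.1489, 0.1208]
eef_rot: [2.517, 1.881, 0.0]
contact_force: [5.7, -1.7, -2.5]
width: 0.236
finger_force: 30.0
```

Request:
carry_out(moves=[0,0,0.015,0,-1,0,0,0.025,0,-1,0,0,0.025,0,-1])

```text
time: 12.88
ee_pos: [0.5179, 0.149, 0.119]
eef_rot: [2.517, 1.88, 0.0]
contact_force: [5.6, -1.3, -0.5]
width: 0.231
finger_force: 30.0
```

Request:
carry_out(moves=[0,0,0.015,0,-1,0,0,0.025,0,-1,0,0,0.025,0,-1])

```text
time: 13.25
ee_pos: [0.518, 0.1491, 0.1176]
eef_rot: [2.516, 1.88, 0.001]
contact_force: [2.7, -1.6, 5.6]
width: 0.233
finger_force: 30.0
```

```bash
python3 go.py .5175 .149 .115
```

```text
t 13.25 tcp [0.518  0.1491 0.1176] yaw y-axis -16.47 z [ 7.e-04 -2.e-04 -1.e+00] F [ 2.67 -1.59  5.6 ] w 0.233192577155913 30.012136101722717
shift units [-0.003 -0.006  0.033]
```

Request:
carry_out(moves=[0,0,0.012,0,-1,0,0,0.012,0,-1])

```text
time: 13.5
ee_pos: [0.5183, 0.1493, 0.1176]
eef_rot: [2.516, 1.88, 0.001]
contact_force: [2.3, -2.7, 12.6]
width: 0.239
finger_force: 30.0
```

Request:
carry_out(moves=[0,0,0.012,0,-1,0,0,0.012,0,-1])

```text
time: 13.75
ee_pos: [0.5183, 0.1497, 0.1173]
eef_rot: [2.515, 1.88, 0.002]
contact_force: [-1.6, -3.1, 20.4]
width: 0.233
finger_force: 30.0
```

A steep rise with z stuck at about 0.1175 points to the stop, with the foot about 37 mm deep. I'll relax, reopen to remove side strain, regrip and press again to rule out a jam.

Request:
carry_out(moves=[0,0,-0.03,0,-1,0,0,-0.03,0,-0.3,0,0,-0.03,0,-0.3,0,0,-0.03,0,-0.3,0,0,-0.03,0,-0.3])

```text
time: 14.38
ee_pos: [0.5171, 0.1492, 0.1173]
eef_rot: [-2.516, -1.881, 0.001]
contact_force: [0.8, 0.1, -0.3]
width: 0.348
finger_force: 0.0
```

Request:
carry_out(moves=[0,0,0,0,-1,0,0,0,0,-1,0,0,0,0,-1,0,0,0,0,-1,0,0,0,0,-1,0,0,0,0,-1])

```text
time: 15.12
ee_pos: [0.5178, 0.1489, 0.1176]
eef_rot: [2.517, 1.88, 0.0]
contact_force: [1.4, 0.2, -3.4]
width: 0.229
finger_force: 30.0
```

Request:
carry_out(moves=[0,0,0.015,0,-1,0,0,0.015,0,-1])

```text
time: 15.38
ee_pos: [0.5181, 0.1492, 0.1173]
eef_rot: [2.516, 1.88, 0.001]
contact_force: [-0.8, -2.1, 6.1]
width: 0.231
finger_force: 30.0
```

Request:
carry_out(moves=[0,0,0.012,0,-1,0,0,0.012,0,-1,0,0,0.012,0,-1])

```text
time: 15.75
ee_pos: [0.5182, 0.1493, 0.1172]
eef_rot: [2.515, 1.88, 0.001]
contact_force: [-1.3, -1.7, 13.7]
width: 0.233
finger_force: 30.0
```

Request:
carry_out(moves=[0,0,0.008,0,-1,0,0,0.008,0,-1])

```text
time: 16.0
ee_pos: [0.5184, 0.1495, 0.1172]
eef_rot: [2.515, 1.88, 0.001]
contact_force: [-3.4, -2.3, 17.8]
width: 0.231
finger_force: 30.0
```

```bash
python3 go.py .5175 .149 .1175
```

```text
t 16.0 tcp [0.5184 0.1495 0.1172] yaw y-axis -16.45 z [ 0.0018 -0.001  -1.    ] F [-3.42 -2.3  17.79] w 0.2313612456965457 30.0027135014534
shift units [-0.009 -0.009 -0.004]
```

It stops firmly at the same height again, so that is the stop. Relieve the force, open and retreat upward.

Request:
carry_out(moves=[0,0,-0.025,0,-1,0,0,-0.025,0,-0.2,0,0,-0.025,0,0.4,0,0,-0.025,0,0.4,0,0,-0.025,0,0.4,0,0,-0.025,0,0.4,0,0,-0.025,0,0.4,0,0,-0.025,0,0.4])

```text
time: 17.0
ee_pos: [0.5177, 0.149, 0.1168]
eef_rot: [2.517, 1.88, 0.0]
contact_force: [-0.1, 0.5, 0.1]
width: 0.697
finger_force: 0.0
```

Request:
carry_out(moves=[0,0,-0.2,0,0.4,0,0,-0.6,0,0.4,0,0,-1,0,0.4,0,0,-1,0,0.4,0,0,-1,0,0.4])

```text
time: 17.62
ee_pos: [0.5176, 0.1488, 0.1971]
eef_rot: [2.516, 1.88, 0.0]
contact_force: [-0.1, -0.5, -0.2]
width: 0.703
finger_force: 0.0
```

```bash
python3 go.py .5175 .149 .1175
python3 - <<'E'
from h import *; from bench import imaging
s=imaging.get_image("scene"); w=imaging.get_image("wrist")
f=np.array([.5181,.1495,.033]); print(proj(s,[f+[0,0,.129],f+[0,0,.0775]]),proj(w,[f+[0,0,.129],f+[0,0,.0775]]))
cv2.imwrite("pics/f.png",np.hstack([cv2.resize(s["img"][135:255,340:420],(400,600),interpolation=cv2.INTER_CUBIC),cv2.resize(w["img"][120:420,207:407],(400,600))]))
E
```

```text
t 17.625 tcp [0.5176 0.1488 0.1971] yaw y-axis -16.47 z [ 4.e-04 -5.e-04 -1.e+00] F [-0.1  -0.52 -0.16] w 0.7027283459050955 0.0
shift units [ 0.003 -0.003  0.994]
[[385.83794874 162.21025228]
 [383.9760652  186.8097666 ]] [[307.09705202 284.498297  ]
 [307.27659437 251.04019353]]
```

View pics/f.png

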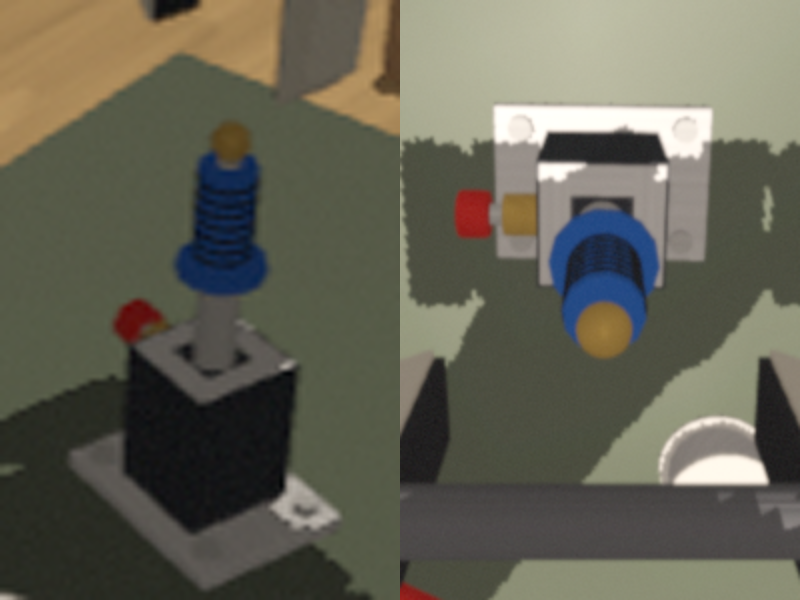

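The post stands upright and released. The ball is at scene (385.7,163.1), against a predicted (385.8,162.2) for a foot about 37 mm deep, and the fingers are clear.

```bash
python3 -c "
from bench import ticket
print(ticket.finish_job())"
```

```text
the job is handed in; nothing more can be done
None
```

I moved the blue post into the holder and handed the job in: it stands upright and released, foot on the stop about 37 mm below the mouth, pressed with at most about 23 N, and nothing else was touched; no verdict was returned.

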